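# Empty the walnuts into the mixing bowl

### The job

Lift the small copper pan and tip all four walnuts out of it into the white mixing bowl, then stand the empty pan upright on the round cork mat with its whole base on the cork. Set the pan down rather than dropping it, and leave the mixing bowl, rolling pin, spice pot and dish standing where they are.

Things in the scene. Friction and masses are not known exactly. Their poses are not given: they have to be found in the camera images.
- pan: Loose copper pan, 0.21 to 0.36 kg, open at the top, flared like a cone: 80 mm across at the foot, 140 mm at the rim, 72 mm high; walls 3 mm, floor 5 mm thick. Origin at the centre of its underside, z up out of its mouth. One handle along its -x axis, at the start roughly towards the robot (within 0.7 rad). The walnuts roll out once it is tipped some 75 to 90 degrees
- pan_grip (a point): Point on the centre line of the pan's straight, level, round handle, 128 mm from the pan's axis and 62 mm above its underside; axes as the pan's. Steel neck 14 mm thick, then a dark wooden grip 22 mm thick from 85 to 200 mm from the pan's axis. Being round, it can be pinched with the tool leaning to either side
- pan_rim (a point): Centre of the pan's mouth, 72 mm above its underside
- walnut0: Loose walnut, 35 x 33 x 29 mm, 13 g, origin at its centre. All four start in the pan, side by side on its floor
- walnut1: Second walnut, the same
- walnut2: Third walnut, the same
- walnut3: Fourth walnut, the same
- bowl: White ceramic mixing bowl, 210 mm across at the rim and 85 mm high, loose, 1.3 kg, standing on the table to the left or right of the pan. Origin at the centre of its underside, z up
- mat: Round cork mat, 150 mm across and 10 mm thick, fixed flat on the table on the other side of the pan from the bowl. Origin at the centre of its underside
- rolling_pin: Bystander: stone rolling pin on a wooden cradle, 260 mm long along its y axis, 76 mm high, beyond the work. Origin at the centre of its underside
- spice_pot: Bystander: dark turned wooden pot with a knobbed lid, 78 mm across, 88 mm high, beyond the work. Origin at the centre of its underside
- dish: Bystander: shallow white dish with a scalloped rim, 122 mm across, 31 mm high, beyond the work. Origin at the centre of its underside
Not all that is in view belongs to the job. What is meant by the mat is not blue, and is the smaller of those in its own colour. There is more than one size of the bowl; the one meant has the size given above.

How it is judged:
By the outcome, as a careful person would: the job done as asked, in the order asked, and still so for the second after the job is handed in, with the robot touching nothing.
It also fails if it takes over 54 s, if anything falls off the work surface, if the arm or the gripper's body presses on something with over 40 N, if the wrist force passes 120 N, or if a joint passes its speed limit or range.

### The arm

A 6-joint arm with a two-finger parallel gripper is mounted at the origin on the work surface. World frame = base frame: x ahead of the robot, y to its left, z up, the work surface at z = 0. Lengths are in m, angles in rad, forces in N, time in s.
With the tool pointing down it reaches from about 0.425 to 0.95 m from the base axis. Payload 3.5 kg.
Tool frame: the origin (TCP) lies midway between the tips of the shut fingers; the grasp point (between the pads) lies 19 mm behind it; z points along the fingers, y is the line along which they close (so a half turn about z gives the same grasp; the last joint's range is limited). The gripper opens to 85 mm and grips with 20 to 120 N. Pads are 22 mm wide; open, the fingers measure 114 mm over their backs; the gripper's body (76 mm by 85 mm) begins 54 mm behind the grasp point. The pads swing forward as they close: fully open they stand 13 mm farther back than shut.
Start: joints at [-1.38, 0.286, 1.577, -0, 1.279, -0.15], TCP at [0.226, -0.636, 0.231] pointing down, gripper open.
Joint ranges: [-2.77, 2.77], [-0.9, 2.22], [0.21, 2.48], [-1.53, 4.67], [0.24, 2.81], [-2.84, 2.84]. Speed limits (rad/s): [2.79, 2.79, 3.14, 3.14, 3.14, 3.14].

### API

Orientations are given as a unit quaternion [x, y, z, w].
In Python, from plant import ctrl gives the robot as it stands.
- The arm moves only by the tool move_arm, never from a script. Its argument "plan" is a list of rows, each an object of numbers: "x", "y", "z": the shift along the tool's x, y, z in m; "yaw": the turn about the tool's z in rad; "fingers": the closure, from 0 (fully open) to 1 (shut). In form: [{"x": .., "y": .., "z": .., "yaw": .., "fingers": ..}, ...]. A call has 1 to 5 rows; each row is the pose to reach, as a shift and turn from the pose commanded when the call began, along the tool's axes at that moment; what a row does not reach only later rows make up. A row lasts 1/10 s, in which the tool goes at most 50 mm and 8.59 degrees, less where a joint would pass 70% of its speed; a pose out of reach is approached as far as the arm can. A call with a gripper value outside its range is refused whole. The fingers move at their own pace and stop on an object; "force" is the grip in N (left out, the last holds). Time passes only in rows, so rows that repeat a pose let the fingers close. It gives the time, the measured TCP pose, the force, the opening and the grip force at its end, in the units of the state.
- ctrl.get_state(): the state, without advancing time (a new reading comes with each control period).
- ctrl.read_camera(name): name is "side" or "top" or "wrist"; returns the picture (384x512x3 uint8, red, green, blue); there is no depth.
- ctrl.camera_model(name): a dict with "intrinsics" (3x3 intrinsics, pixels), "cam_to_world" (4x4, takes a point from camera to world coordinates); the wrist camera has in their place "tool_from_camera" (4x4, takes a point from camera to tool coordinates, whose origin is the TCP and whose axes are the flange's). Camera axes: x right, y up, looking along -z (the intrinsics and any distortion apply to the point x, -y, -z); pixel columns grow to the right and rows downward; lengths in m; the calibration is good to about 2 mm. The wrist camera is an equidistant fisheye: a pixel r from the principal point sees the ray r / f radians off the axis. A picture is of the moment at which its call begins: read the wrist's pose just before it. camera_model takes no time and is no camera call.
- ctrl.sign_off(): hands the job in; it is judged then, once.
The state is a dict: "time": time; "qpos": joint angles; "dq": joint speeds; "joint_efforts": joint torques, N m; "eef_pos": TCP position; "tcp_rot": TCP orientation; "contact_force": force on the tool from outside, world axes, zero at the start; "wrist_torque": the same for the moment, N m; "opening": opening from 0.0 (shut) to 1.0 (fully open); "finger_force": force on a finger pad.
Only numpy, scipy, OpenCV 4.12 (cv2) and the standard library are available. Lean on these libraries where they do the work, as an engineer would, in place of code of your own. Each camera call takes 0.05 s, during which the arm holds its last target. There are 200 camera calls.

## Working session

There is one attempt and no reset: what is moved stays moved. The work goes in short steps, Python scripts to look and compute and a tool call to move; the robot and the scene stay as the last step left them, time stands still between calls to the robot, and variables do not carry over. Pictures are saved under pics/ and viewed, at most 10 in all, crops included, and the job is handed in when it is done.

Besides the shell and the picture viewer there is one more tool, called after "Emit:" in YAML: its name, and indented under it one key for each argument. move_arm: Moves the arm, as the interface text tells. Its arguments: {"type":"object","properties":{"plan":{"type":"array"},"force":{"type":"number"}},"required":["plan"]}

```bash
ls; mkdir -p pics; python3 - <<'E'
from plant import ctrl
import cv2,numpy as np
np.set_printoptions(precision=4,suppress=True)
print(ctrl.get_state())
a=ctrl.read_camera("top");b=ctrl.read_camera("side")
cv2.imwrite("pics/top0.png",a[:,:,::-1]);cv2.imwrite("pics/side0.png",b[:,:,::-1])
for n in("top","side","wrist"):print(n,ctrl.camera_model(n))
E
```

```text
pics
{'time': 0.0, 'qpos': array([-1.38  ,  0.2872,  1.5782, -0.    ,  1.2786, -0.15  ]), 'dq': array([-0.0006, -0.    , -0.0001, -0.0003,  0.0016,  0.0001]), 'joint_efforts': array([ -0.    , -40.5979, -29.2628,  -0.0002,   0.0058,   0.    ]), 'eef_pos': array([ 0.2255, -0.6355,  0.2299]), 'tcp_rot': array([ 0.9855,  0.1696, -0.    , -0.0012]), 'contact_force': array([-0.2575,  0.2638,  0.1921]), 'wrist_torque': array([ 0.0161, -0.0125, -0.0066]), 'finger_force': 0.0, 'opening': 0.9979766501606581}
top {'intrinsics': array([[378.6349,   0.    , 256.8973],
       [  0.    , 378.6349, 192.5275],
       [  0.    ,   0.    ,   1.    ]]), 'cam_to_world': array([[-0.011 ,  0.9847, -0.1739,  0.3567],
       [-0.9999, -0.0088,  0.0134, -0.0062],
       [ 0.0116,  0.174 ,  0.9847,  1.1808],
       [ 0.    ,  0.    ,  0.    ,  1.    ]])}
side {'intrinsics': array([[499.8657,   0.    , 262.8615],
       [  0.    , 499.8657, 193.8799],
       [  0.    ,   0.    ,   1.    ]]), 'cam_to_world': array([[-0.7795,  0.3991, -0.4828, -0.3019],
       [-0.6264, -0.5056,  0.5934,  1.0015],
       [-0.0073,  0.765 ,  0.644 ,  1.1749],
       [ 0.    ,  0.    ,  0.    ,  1.    ]])}
wrist {'intrinsics': array([[297.3186,   0.    , 258.3579],
       [  0.    , 297.3186, 193.0028],
       [  0.    ,   0.    ,   1.    ]]), 'tool_from_camera': array([[ 0.0003,  0.9533,  0.302 ,  0.0783],
       [ 1.    , -0.0006,  0.0007,  0.0001],
       [ 0.0009,  0.302 , -0.9533, -0.1419],
       [ 0.    ,  0.    ,  0.    ,  1.    ]])}
```

View pics/top0.png

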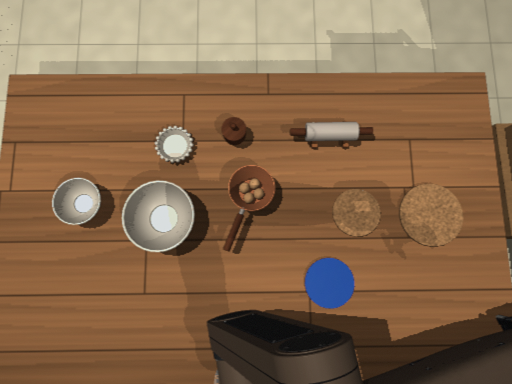

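View pics/side0.png

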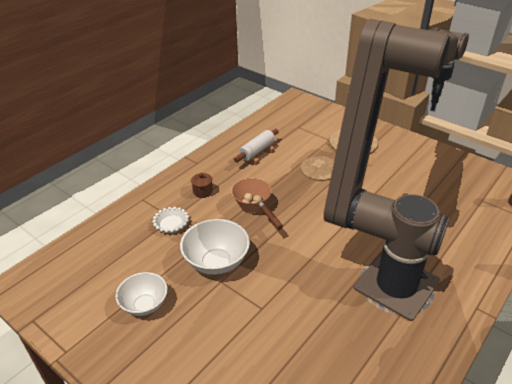

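Top view: pan at (252,188) with its handle down to (231,250). Bowls at (159,216), large, and (76,201), small. Cork mats at (357,213), small, and (432,215), large; the blue one is at (330,283). I expect the large bowl and the small cork mat to be the ones meant, and I'll measure them and check a crop.

```bash
cat > h.py <<'E'
import cv2,numpy as np
from plant import ctrl
np.set_printoptions(precision=4,suppress=True)
def cast(cam,px,z):
    m=ctrl.camera_model(cam);K=m["intrinsics"];T=m["cam_to_world"]
    px=np.atleast_2d(np.asarray(px,float))
    d=np.c_[(px[:,0]-K[0,2])/K[0,0],-(px[:,1]-K[1,2])/K[1,1],-np.ones(len(px))]@T[:3,:3].T
    return T[:3,3]+d*((z-T[2,3])/d[:,2])[:,None]
def project(cam,P):
    m=ctrl.camera_model(cam);K=m["intrinsics"];T=m["cam_to_world"]
    p=(np.atleast_2d(P)-T[:3,3])@T[:3,:3]
    return np.c_[K[0,2]+K[0,0]*p[:,0]/-p[:,2],K[1,2]+K[1,1]*p[:,1]/p[:,2]]
def blob(mask,near):
    cs,_=cv2.findContours(mask.astype(np.uint8),cv2.RETR_EXTERNAL,cv2.CHAIN_APPROX_NONE)
    cs=[c for c in cs if cv2.contourArea(c)>60]
    return min(cs,key=lambda c:abs(cv2.pointPolygonTest(c,near,True)) if cv2.pointPolygonTest(c,near,False)<0 else 0)
def circ(cam,c,z):
    P=cast(cam,cv2.convexHull(c)[:,0]+0.,z)
    (x,y),r=cv2.minEnclosingCircle(P[:,:2].astype(np.float32)); return np.array([x,y,2*r])
E
python3 - <<'E'
from h import *
a=cv2.imread("pics/top0.png");hsv=cv2.cvtColor(a,cv2.COLOR_BGR2HSV)
for p in [(159,216),(159,190),(252,170),(255,205),(250,190),(357,213),(432,215),(235,238),(300,220),(200,230),(380,250)]:print(p,hsv[p[1],p[0]])
w=(hsv[:,:,1]<60)&(hsv[:,:,2]>60)
for p in[(159,216),(76,201)]:print("bowl",p,circ("top",blob(w,p),.085))
for p in[(357,213),(432,215)]:
  # ellipse-based estimate via saturation/hue later
  pass
c=np.hstack([cv2.resize(a[150:270,110:290],None,fx=3,fy=3,interpolation=2)[:360],])
d=cv2.resize(a[160:280,300:480],None,fx=3,fy=3)[:360]
cv2.imwrite("pics/crop.png",cv2.resize(np.hstack([c,d]),(800,267)))
E
```

```text
(159, 216) [ 95   7 223]
(159, 190) [ 19  37 150]
(252, 170) [ 10 158 108]
(255, 205) [ 11 158 105]
(250, 190) [ 11 166  60]
(357, 213) [ 15 131 121]
(432, 215) [ 15 131 152]
(235, 238) [ 13 146  91]
(300, 220) [ 13 144 115]
(200, 230) [ 15 139  44]
(380, 250) [ 13 144 133]
bowl (159, 216) [0.4858 0.267  0.2111]
bowl (76, 201) [0.531  0.5061 0.1417]
```

View pics/crop.png

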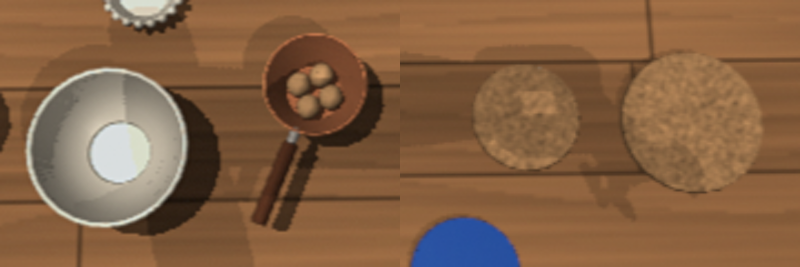

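Crop: the large bowl casts to 211 mm across, which matches the given 210 mm (the other is 142 mm). The small cork mat (pixels 333–381 by 189–236) is about 150 mm and the other about 197 mm, so those two are confirmed.

```bash
python3 - <<'E'
from h import *
e=lambda l,r,t,b:[((l+r)/2,t),((l+r)/2,b),(l,(t+b)/2),(r,(t+b)/2)]
for n,p,z in(("mat",e(333.3,380.6,188.8,236.4),.01),("pan",e(227.9,275.6,164.4,210.7),.072)):
    P=cast("top",p,z)[:,:2];print(n,P.mean(0),np.linalg.norm(P[0]-P[1]),np.linalg.norm(P[2]-P[3]))
a=cv2.imread("pics/top0.png").astype(int)
pan=P.mean(0)
# handle: darker reddish wood, compare hue/val
hsv=cv2.cvtColor(a.astype(np.uint8),cv2.COLOR_BGR2HSV)
H=hsv[195:262,215:262]
for y in range(212,256,6):print(y,[tuple(hsv[y,x]) and f"{hsv[y,x,0]},{hsv[y,x,1]},{hsv[y,x,2]}" for x in range(222,256,2)])
h=cast("top",[(241.4,211.6),(227.2,249.8)],.062)[:,:2]
print(h, np.linalg.norm(h-pan,axis=1), [np.arctan2(*(pan-q)[::-1]) for q in h])
s=ctrl.get_state();from scipy.spatial.transform import Rotation as R
print(R.from_quat(s["tcp_rot"]).as_matrix())
E
```

```text
mat [ 0.4975 -0.3336] 0.14963469350745587 0.14807826837443222
pan [ 0.5681 -0.0061] 0.14047117867796088 0.14215075018044707
212 ['14,144,110', '13,145,111', '14,144,110', '14,144,110', '14,144,110', '14,146,110', '13,144,110', '13,140,111', '13,124,105', '16,30,145', '15,27,112', '13,125,96', '13,145,111', '13,147,80', '12,137,41', '14,140,42', '15,146,42']
218 ['14,143,116', '14,146,115', '14,144,115', '14,146,115', '14,143,116', '14,144,117', '13,148,102', '9,159,77', '10,164,73', '11,170,60', '11,150,56', '13,143,114', '14,147,59', '13,151,44', '13,147,45', '14,147,92', '14,144,115']
224 ['13,146,115', '14,146,115', '13,144,115', '13,144,115', '13,144,117', '13,148,93', '10,163,80', '10,162,71', '10,165,54', '13,146,77', '14,143,114', '13,146,47', '14,147,45', '14,147,45', '13,140,51', '14,146,112', '13,144,113']
230 ['14,149,113', '14,144,113', '14,148,126', '14,147,132', '12,153,90', '11,165,79', '10,165,68', '8,157,47', '13,145,107', '14,145,132', '14,143,66', '13,147,64', '15,152,62', '14,147,73', '13,147,132', '13,146,133', '14,148,133']
236 ['14,144,110', '14,145,128', '14,1
[... 409 characters left out ...]
45,144', '14,144,142']
248 ['13,147,127', '10,160,83', '9,163,89', '10,170,69', '12,154,63', '14,145,139', '14,145,74', '13,141,67', '14,148,67', '13,145,72', '14,144,138', '14,144,140', '14,145,139', '14,145,139', '14,144,140', '13,143,139', '14,146,138']
254 ['13,146,148', '13,144,149', '13,144,149', '13,145,149', '13,144,149', '13,145,149', '14,146,147', '14,144,147', '14,145,146', '14,144,150', '14,145,149', '14,144,149', '14,144,149', '14,145,148', '13,145,149', '14,145,148', '13,145,149']
[[0.4971 0.0254]
 [0.3852 0.0672]] [0.0776 0.197 ] [np.float64(-0.41675156038920314), np.float64(-0.3812294174543253)]
[[ 0.9425  0.3342 -0.0004]
 [ 0.3342 -0.9425  0.0021]
 [ 0.0003 -0.0021 -1.    ]]
```

Emit:
move_arm:
  plan:
    - {"x": 0.041,"y": -0.026,"z": 0,"yaw": 0.144,"fingers": 0.2}
    - {"x": 0.082,"y": -0.052,"z": 0,"yaw": 0.288,"fingers": 0.2}
    - {"x": 0.123,"y": -0.078,"z": 0,"yaw": 0.432,"fingers": 0.2}
    - {"x": 0.164,"y": -0.104,"z": 0,"yaw": 0.576,"fingers": 0.2}
    - {"x": 0.205,"y": -0.129,"z": 0,"yaw": 0.72,"fingers": 0.2}
  force: 120

```text
time: 0.6
eef_pos: [0.3764, -0.4441, 0.2307]
tcp_rot: [0.981, -0.191, -0.0, -0.0]
contact_force: [0.5, -0.2, 0.1]
opening: 0.798
finger_force: 0.0
```

```bash
cat >> h.py <<'E'
from scipy.spatial.transform import Rotation as R
def goal(x,y,z,ang,s=None):
    s=s or ctrl.get_state();M=R.from_quat(s["tcp_rot"]).as_matrix()
    d=M.T@(np.array([x,y,z])-s["eef_pos"]);cur=np.arctan2(M[1,0],M[0,0])
    print("t",round(s["time"],2),"pos",s["eef_pos"],"ang",round(cur,3),"q",s["qpos"],"F",s["contact_force"],"op",round(s["opening"],3),"ff",round(s["finger_force"],1))
    print("shift",d,"norm",round(np.linalg.norm(d),4),"yaw",round(-(ang-cur),3))
E
python3 - <<'E'
from h import *
goal(.43,-.2,.23,-.38)
goal(.427,.0505,.23,-.38)
E
```

```text
t 0.6 pos [ 0.3764 -0.4441  0.2307] ang -0.385 q [-1.0421  0.0845  1.8101  0.0001  1.248   0.914 ] F [ 0.5328 -0.2095  0.0794] op 0.798 ff 0.0
shift [-0.0421 -0.2464  0.0009] norm 0.25 yaw -0.005
t 0.6 pos [ 0.3764 -0.4441  0.2307] ang -0.385 q [-1.0421  0.0845  1.8101  0.0001  1.248   0.914 ] F [ 0.5328 -0.2095  0.0794] op 0.798 ff 0.0
shift [-0.139  -0.4774  0.0012] norm 0.4972 yaw -0.005
```

Emit:
move_arm:
  plan:
    - {"x": -0.042,"y": -0.246,"z": 0,"yaw": 0,"fingers": 0.2}
    - {"x": -0.042,"y": -0.246,"z": 0,"yaw": 0,"fingers": 0.2}
    - {"x": -0.042,"y": -0.246,"z": 0,"yaw": 0,"fingers": 0.2}
    - {"x": -0.042,"y": -0.246,"z": 0,"yaw": 0,"fingers": 0.2}
    - {"x": -0.042,"y": -0.246,"z": 0,"yaw": 0,"fingers": 0.2}

```text
time: 1.1
eef_pos: [0.4274, -0.1999, 0.2309]
tcp_rot: [0.982, -0.189, -0.0, -0.0]
contact_force: [0.9, -0.0, 0.0]
opening: 0.8
finger_force: 0.0
```

Emit:
move_arm:
  plan:
    - {"x": -0.097,"y": -0.231,"z": 0,"yaw": 0,"fingers": 0.2}
    - {"x": -0.097,"y": -0.231,"z": 0,"yaw": 0,"fingers": 0.2}
    - {"x": -0.097,"y": -0.231,"z": 0,"yaw": 0,"fingers": 0.2}
    - {"x": -0.097,"y": -0.231,"z": 0,"yaw": 0,"fingers": 0.2}
    - {"x": -0.097,"y": -0.231,"z": 0,"yaw": 0,"fingers": 0.2}

```text
time: 1.6
eef_pos: [0.4223, 0.0499, 0.2311]
tcp_rot: [0.982, -0.189, 0.0, -0.0]
contact_force: [0.5, 0.3, 0.6]
opening: 0.804
finger_force: 0.0
```

```bash
python3 - <<'E'
from h import *
goal(.427,.0505,.10,-.38)
a=ctrl.read_camera("wrist");cv2.imwrite("pics/w1.png",a[:,:,::-1])
E
```

```text
t 1.6 pos [0.4223 0.0499 0.2311] ang -0.379 q [-0.122  -0.2972  2.158   0.      1.2805  1.8281] F [0.5259 0.2505 0.5554] op 0.804 ff 0.0
shift [ 0.0041 -0.0023  0.1312] norm 0.1312 yaw 0.001
```

View pics/w1.png

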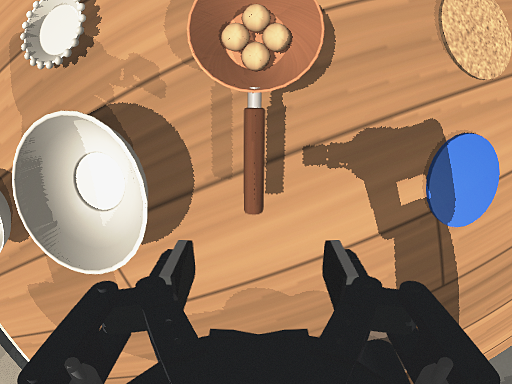

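The wrist view shows the handle at columns 245–264, centred between the fingers and parallel to the tool's x. I'll descend and grip.

Emit:
move_arm:
  plan:
    - {"x": 0.003,"y": -0.001,"z": 0.05,"yaw": 0,"fingers": 0.2}
    - {"x": 0.003,"y": -0.001,"z": 0.1,"yaw": 0,"fingers": 0.2}
    - {"x": 0.003,"y": -0.001,"z": 0.145,"yaw": 0,"fingers": 0.2}
    - {"x": 0.003,"y": -0.001,"z": 0.188,"yaw": 0,"fingers": 0.2}
    - {"x": 0.003,"y": -0.001,"z": 0.188,"yaw": 0,"fingers": 0.2}

```text
time: 2.15
eef_pos: [0.4199, 0.0485, 0.0372]
tcp_rot: [0.982, -0.188, -0.008, 0.001]
contact_force: [-1.4, -0.0, -0.4]
opening: 0.8
finger_force: 0.0
```

Emit:
move_arm:
  plan:
    - {"x": 0,"y": 0,"z": 0,"yaw": 0,"fingers": 1}
    - {"x": 0,"y": 0,"z": 0,"yaw": 0,"fingers": 1}
    - {"x": 0,"y": 0,"z": 0,"yaw": 0,"fingers": 1}
    - {"x": 0,"y": 0,"z": 0,"yaw": 0,"fingers": 1}
    - {"x": 0,"y": 0,"z": 0,"yaw": 0,"fingers": 1}
  force: 120

```text
time: 2.65
eef_pos: [0.428, 0.0477, 0.0452]
tcp_rot: [0.982, -0.188, 0.002, -0.0]
contact_force: [0.4, 2.5, 2.5]
opening: 0.219
finger_force: 117.2
```

Emit:
move_arm:
  plan:
    - {"x": 0,"y": 0,"z": -0.01,"yaw": 0,"fingers": 1}
    - {"x": 0,"y": 0,"z": -0.02,"yaw": 0,"fingers": 1}
    - {"x": 0,"y": 0,"z": -0.03,"yaw": 0,"fingers": 1}
    - {"x": 0,"y": 0,"z": -0.045,"yaw": 0,"fingers": 1}
    - {"x": 0,"y": 0,"z": -0.06,"yaw": 0,"fingers": 1}

```text
time: 3.15
eef_pos: [0.4251, 0.0478, 0.1036]
tcp_rot: [0.982, -0.188, -0.001, 0.0]
contact_force: [0.7, 0.8, -3.8]
opening: 0.215
finger_force: 117.4
```

```bash
python3 - <<'E'
from h import *
goal(.427,.0505,.10,-.38)
print(ctrl.get_state()["wrist_torque"])
a=ctrl.read_camera("side");b=ctrl.read_camera("wrist")
cv2.imwrite("pics/s2.png",np.hstack([cv2.resize(a[130:290,150:340],None,fx=2,fy=2),cv2.resize(b,None,fx=.8,fy=.8)[:307].copy() if 0 else cv2.resize(b,(400,320))])[:,:,::-1])
E
```

```text
t 3.15 pos [0.4251 0.0478 0.1036] ang -0.379 q [-0.1261 -0.1222  2.2646  0.      1.0017  1.8239] F [ 0.6925  0.7612 -3.8428] op 0.215 ff 117.4
shift [ 0.0008 -0.0032  0.0036] norm 0.0049 yaw 0.001
[ 0.1682  0.4216 -0.0315]
```

View pics/s2.png

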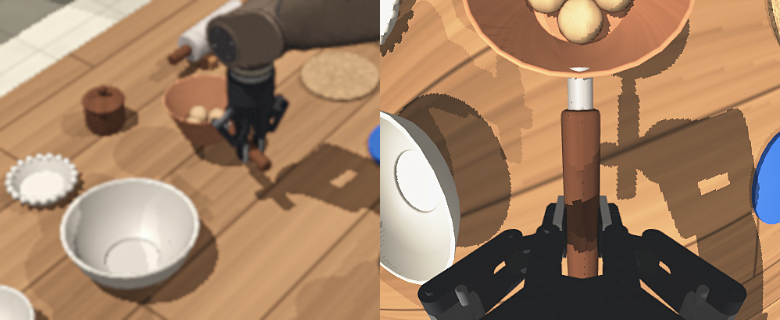

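The pan is held level, weighing 3.8 N with the walnuts. Since only yaw is available, I'll carry it over the bowl, then ease the grip so it pivots nose-down between the pads.

Emit:
move_arm:
  plan:
    - {"x": 0,"y": 0,"z": -0.02,"yaw": -0.05,"fingers": 1}
    - {"x": 0,"y": 0,"z": -0.045,"yaw": -0.13,"fingers": 1}
    - {"x": 0,"y": 0,"z": -0.07,"yaw": -0.22,"fingers": 1}
    - {"x": 0,"y": 0,"z": -0.1,"yaw": -0.31,"fingers": 1}
    - {"x": 0,"y": 0,"z": -0.13,"yaw": -0.4,"fingers": 1}

```text
time: 3.75
eef_pos: [0.425, 0.0477, 0.233]
tcp_rot: [1.0, 0.012, -0.002, 0.0]
contact_force: [0.4, 0.4, -2.7]
opening: 0.216
finger_force: 117.4
```

Emit:
move_arm:
  plan:
    - {"x": 0,"y": -0.005,"z": -0.03,"yaw": -0.08,"fingers": 1}
    - {"x": 0,"y": -0.02,"z": -0.06,"yaw": -0.17,"fingers": 1}
    - {"x": 0,"y": -0.045,"z": -0.08,"yaw": -0.26,"fingers": 1}
    - {"x": 0,"y": -0.07,"z": -0.088,"yaw": -0.36,"fingers": 1}
    - {"x": 0,"y": -0.095,"z": -0.088,"yaw": -0.44,"fingers": 1}

```text
time: 4.25
eef_pos: [0.4244, 0.1433, 0.3224]
tcp_rot: [0.973, 0.23, 0.001, 0.001]
contact_force: [0.2, 0.0, -3.5]
opening: 0.218
finger_force: 117.7
```

```bash
python3 - <<'E'
from h import *
goal(.426,.234,.321,.502)
print(ctrl.get_state()["wrist_torque"])
E
```

```text
t 4.25 pos [0.4244 0.1433 0.3224] ang 0.464 q [ 0.099  -0.2964  1.993  -0.0009  1.4432  1.2057] F [ 0.1956  0.0338 -3.5404] op 0.218 ff 117.7
shift [ 0.0421 -0.0804  0.0014] norm 0.0907 yaw -0.038
[-0.2314  0.3745 -0.0519]
```

Emit:
move_arm:
  plan:
    - {"x": 0.01,"y": -0.025,"z": 0,"yaw": -0.02,"fingers": 1}
    - {"x": 0.022,"y": -0.05,"z": 0,"yaw": -0.04,"fingers": 1}
    - {"x": 0.034,"y": -0.07,"z": 0,"yaw": -0.04,"fingers": 1}
    - {"x": 0.042,"y": -0.08,"z": 0,"yaw": -0.04,"fingers": 1}
    - {"x": 0.042,"y": -0.08,"z": 0,"yaw": -0.04,"fingers": 1}

```text
time: 4.75
eef_pos: [0.4259, 0.2337, 0.3202]
tcp_rot: [0.969, 0.249, -0.001, 0.0]
contact_force: [-0.3, -0.9, -2.5]
opening: 0.22
finger_force: 117.8
```

Emit:
move_arm:
  plan:
    - {"x": 0,"y": 0,"z": 0,"yaw": 0,"fingers": 1}
    - {"x": 0,"y": 0,"z": 0,"yaw": 0,"fingers": 1}
  force: 80

```text
time: 4.95
eef_pos: [0.4262, 0.2321, 0.321]
tcp_rot: [0.969, 0.247, -0.0, 0.0]
contact_force: [-0.4, -0.2, -3.7]
opening: 0.218
finger_force: 117.8
```

```bash
python3 - <<'E'
from h import *
goal(.426,.234,.321,.502)
print(ctrl.get_state()["wrist_torque"],np.linalg.norm(ctrl.get_state()["wrist_torque"][:2]))
a=ctrl.read_camera("side");b=ctrl.read_camera("wrist")
cv2.imwrite("pics/s3.png",np.hstack([cv2.resize(a[110:310,130:330],(400,400)),cv2.resize(b,(400,400))])[:,:,::-1])
E
```

```text
t 4.95 pos [0.4262 0.2321 0.321 ] ang 0.5 q [ 0.2896 -0.2008  1.9183 -0.0006  1.425   1.3606] F [-0.4    -0.168  -3.7436] op 0.218 ff 117.8
shift [ 0.0007 -0.0018  0.    ] norm 0.0019 yaw -0.002
[-0.1927  0.3637  0.0421] 0.41161537571940254
```

View pics/s3.png

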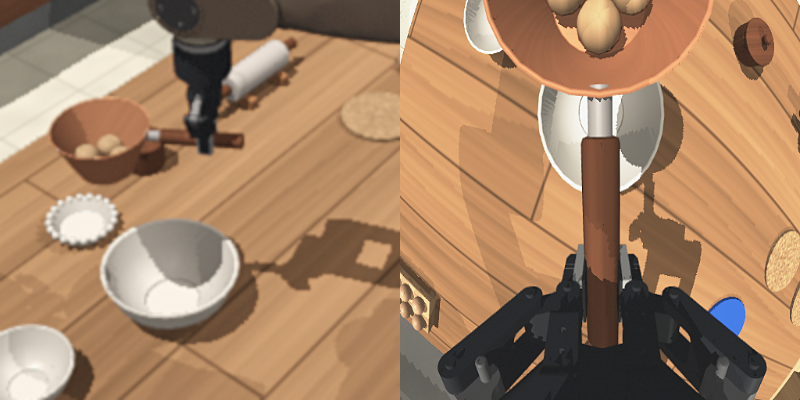

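Side view: the pan is level over the bowl with the walnuts inside, and about 45 mm of handle extends behind the fingers. The grip force hasn't dropped yet, so I'll lower the setting further.

Emit:
move_arm:
  plan:
    - {"x": 0,"y": 0,"z": 0,"yaw": 0,"fingers": 0.9}
    - {"x": 0,"y": 0,"z": 0,"yaw": 0,"fingers": 0.9}
  force: 60

```text
time: 5.25
eef_pos: [0.4263, 0.2326, 0.3214]
tcp_rot: [0.969, 0.248, 0.0, 0.0]
contact_force: [0.0, -0.3, -3.6]
opening: 0.218
finger_force: 117.8
```

Emit:
move_arm:
  plan:
    - {"x": 0,"y": 0,"z": 0,"yaw": 0,"fingers": 0.8}
    - {"x": 0,"y": 0,"z": 0,"yaw": 0,"fingers": 0.8}
  force: 50

```text
time: 5.45
eef_pos: [0.4262, 0.2329, 0.3214]
tcp_rot: [0.969, 0.248, 0.0, 0.0]
contact_force: [0.7, -0.9, -3.0]
opening: 0.217
finger_force: 117.8
```

Emit:
move_arm:
  plan:
    - {"x": 0,"y": 0,"z": 0,"yaw": 0,"fingers": 0.78}
  force: 50

```text
time: 5.55
eef_pos: [0.4262, 0.233, 0.3214]
tcp_rot: [0.969, 0.248, 0.0, 0.0]
contact_force: [0.2, 0.7, -3.7]
opening: 0.225
finger_force: 95.0
```

Emit:
move_arm:
  plan:
    - {"x": 0,"y": 0,"z": 0,"yaw": 0,"fingers": 0.78}
  force: 50

```text
time: 5.65
eef_pos: [0.4262, 0.2331, 0.3214]
tcp_rot: [0.969, 0.248, 0.0, -0.0]
contact_force: [-0.7, 0.2, -3.5]
opening: 0.225
finger_force: 95.0
```

Emit:
move_arm:
  plan:
    - {"x": 0,"y": 0,"z": 0,"yaw": 0,"fingers": 0.77}
    - {"x": 0,"y": 0,"z": 0,"yaw": 0,"fingers": 0.77}
  force: 50

```text
time: 5.85
eef_pos: [0.4262, 0.2331, 0.3213]
tcp_rot: [0.969, 0.248, -0.0, 0.0]
contact_force: [0.4, 0.5, -3.7]
opening: 0.234
finger_force: 66.4
```

```bash
cat >> h.py <<'E'
def tip():
    """pan tip from the wrench: lever of the weight about the grip"""
    f=[];t=[]
    for _ in range(2):
        ctrl.read_camera("side");s=ctrl.get_state();f.append(s["contact_force"]);t.append(s["wrist_torque"])
    M=R.from_quat(s["tcp_rot"]).as_matrix()
    print("t",round(s["time"],2),"Fz",np.mean(f,0)[2],"pitch moment",np.mean(t,0)@M[:,1],"roll",np.mean(t,0)@M[:,0],"op",s["opening"],"ff",s["finger_force"])
E
python3 -c "
from h import *
tip()"
```

```text
t 5.95 Fz -3.3129650009256197 pitch moment -0.46940576499772274 roll 0.002026972120466398 op 0.23314980758357826 ff 66.41134858131409
```

Emit:
move_arm:
  plan:
    - {"x": 0,"y": 0,"z": 0,"yaw": 0,"fingers": 0.764}
    - {"x": 0,"y": 0,"z": 0,"yaw": 0,"fingers": 0.764}

```text
time: 6.15
eef_pos: [0.4264, 0.2331, 0.3216]
tcp_rot: [0.969, 0.248, 0.0, -0.0]
contact_force: [-0.0, -0.1, -2.6]
opening: 0.24
finger_force: 49.6
```

```bash
python3 -c "
from h import *
tip()"
```

```text
t 6.25 Fz -3.4515648626736213 pitch moment -0.3297369854256035 roll 0.01321614605824579 op 0.23431176056272446 ff 49.898348450660706
```

Emit:
move_arm:
  plan:
    - {"x": 0,"y": 0,"z": 0,"yaw": 0,"fingers": 0.759}
    - {"x": 0,"y": 0,"z": 0,"yaw": 0,"fingers": 0.759}

```text
time: 6.45
eef_pos: [0.426, 0.233, 0.3211]
tcp_rot: [0.969, 0.248, -0.0, 0.0]
contact_force: [0.6, -0.8, -3.1]
opening: 0.239
finger_force: 35.9
```

```bash
python3 -c "
from h import *
tip()
a=ctrl.read_camera('side');b=ctrl.read_camera('wrist')
cv2.imwrite('pics/s4.png',np.hstack([cv2.resize(a[110:310,130:330],(400,400)),cv2.resize(b,(400,400))])[:,:,::-1])"
```

```text
t 6.55 Fz -3.452035517683343 pitch moment -0.2879257207625917 roll -0.05021927292597646 op 0.24521687704411366 ff 35.70887088775635
```

View pics/s4.png

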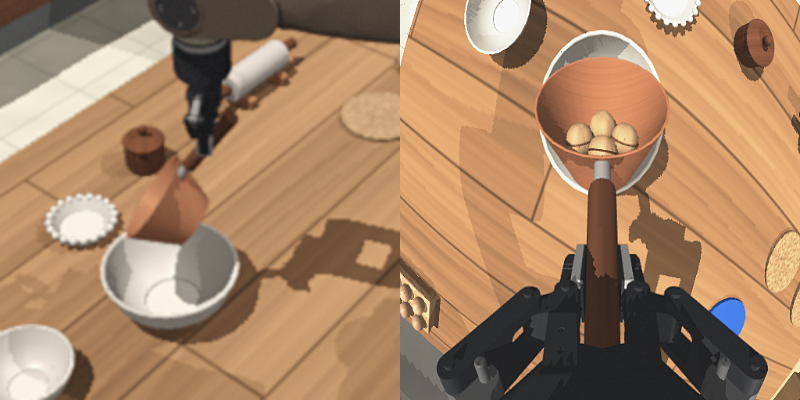

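The pan has tipped to roughly 50–55°, the lip is over the bowl, and the walnuts are still in. I'll ease it further.

Emit:
move_arm:
  plan:
    - {"x": 0,"y": 0,"z": 0,"yaw": 0,"fingers": 0.755}
    - {"x": 0,"y": 0,"z": 0,"yaw": 0,"fingers": 0.755}
    - {"x": 0,"y": 0,"z": 0,"yaw": 0,"fingers": 0.752}
    - {"x": 0,"y": 0,"z": 0,"yaw": 0,"fingers": 0.752}

```text
time: 7.05
eef_pos: [0.4262, 0.2331, 0.3214]
tcp_rot: [0.969, 0.248, 0.0, -0.0]
contact_force: [-0.4, 0.1, -3.3]
opening: 0.249
finger_force: 18.8
```

```bash
cat >> h.py <<'E'
def nuts():
    a=ctrl.read_camera("side");b=ctrl.read_camera("wrist")
    cv2.imwrite("pics/cur.png",np.hstack([cv2.resize(a[110:310,130:330],(400,400)),cv2.resize(b,(400,400))])[:,:,::-1])
    return a,b
E
python3 -c "
from h import *
tip()"
```

```text
t 7.15 Fz -3.564896987983172 pitch moment -0.15978462284797226 roll 0.0026919720643828683 op 0.2444864823094471 ff 18.795981109142303
```

Emit:
move_arm:
  plan:
    - {"x": -0.01,"y": 0,"z": 0.01,"yaw": 0,"fingers": 0.75}
    - {"x": -0.02,"y": 0,"z": 0.015,"yaw": 0,"fingers": 0.75}
    - {"x": 0,"y": 0,"z": 0.01,"yaw": 0,"fingers": 0.75}
    - {"x": 0.03,"y": 0,"z": 0.01,"yaw": 0,"fingers": 0.75}
    - {"x": 0.03,"y": 0,"z": 0.01,"yaw": 0,"fingers": 0.75}

```text
time: 7.65
eef_pos: [0.4542, 0.2481, 0.3109]
tcp_rot: [0.969, 0.248, 0.001, -0.0]
contact_force: [-0.1, 0.9, -3.4]
opening: 0.249
finger_force: 12.0
```

```bash
python3 -c "
from h import *
tip();nuts();goal(.426,.234,.321,.502)"
```

```text
t 7.75 Fz -2.862454152972928 pitch moment 0.1247002955599642 roll 0.0012090189557653391 op 0.24858620517456667 ff 11.919671148061752
t 7.85 pos [0.4517 0.2471 0.3113] ang 0.501 q [ 0.3034 -0.1246  1.8692 -0.0002  1.3983  1.3731] F [-1.0771 -1.0668 -3.5543] op 0.249 ff 12.1
shift [-0.0289 -0.0009 -0.0097] norm 0.0305 yaw -0.001
```

View pics/cur.png

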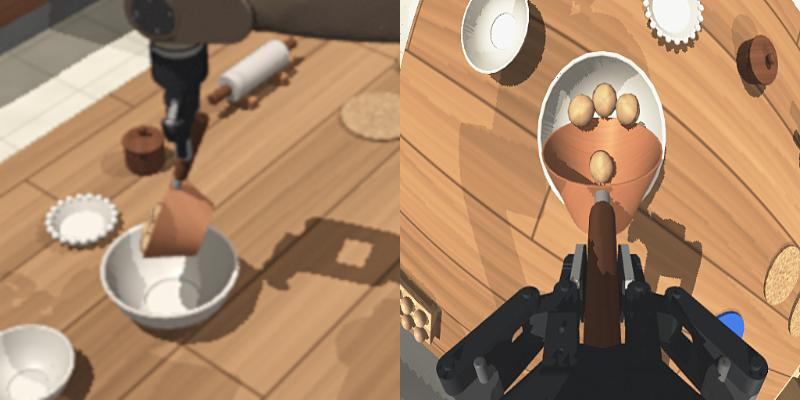

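The walnuts are just rolling over the lip, with the lip above the bowl's centre. I'll hold still.

Emit:
move_arm:
  plan:
    - {"x": 0,"y": 0,"z": 0,"yaw": 0,"fingers": 0.752}
    - {"x": 0,"y": 0,"z": 0,"yaw": 0,"fingers": 0.752}
    - {"x": 0,"y": 0,"z": 0,"yaw": 0,"fingers": 0.752}
    - {"x": 0,"y": 0,"z": 0,"yaw": 0,"fingers": 0.752}
    - {"x": 0,"y": 0,"z": 0,"yaw": 0,"fingers": 0.752}

```text
time: 8.35
eef_pos: [0.4525, 0.2475, 0.3114]
tcp_rot: [0.969, 0.248, 0.0, -0.0]
contact_force: [-0.4, -0.3, -2.8]
opening: 0.247
finger_force: 12.0
```

```bash
python3 -c "
from h import *
tip();nuts()"
```

```text
t 8.45 Fz -3.3460942291268987 pitch moment -0.04027797926050017 roll 0.042604799988458064 op 0.24915176295339503 ff 12.023946046829224
```

View pics/cur.png

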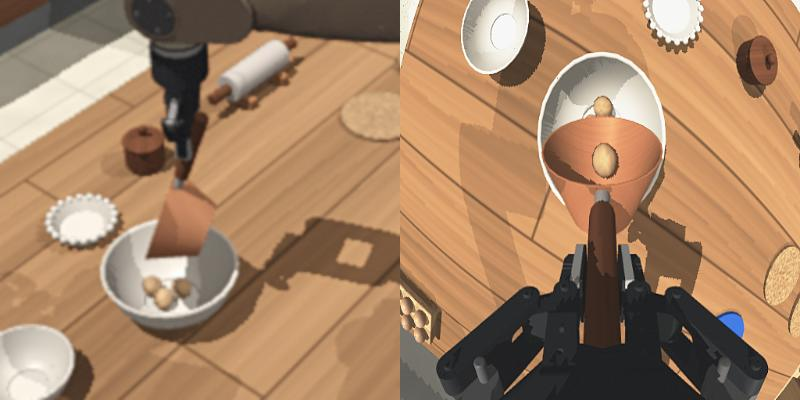

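Three walnuts are in the bowl and one is still in the pan. I'll repeat the swing.

Emit:
move_arm:
  plan:
    - {"x": -0.01,"y": 0,"z": 0,"yaw": 0,"fingers": 0.75}
    - {"x": -0.025,"y": 0,"z": 0,"yaw": 0,"fingers": 0.75}
    - {"x": -0.035,"y": 0,"z": 0,"yaw": 0,"fingers": 0.75}
    - {"x": 0.005,"y": 0,"z": 0,"yaw": 0,"fingers": 0.75}
    - {"x": 0.015,"y": 0,"z": 0,"yaw": 0,"fingers": 0.75}

```text
time: 9.05
eef_pos: [0.4663, 0.2549, 0.3107]
tcp_rot: [0.969, 0.248, 0.0, -0.0]
contact_force: [-0.1, -0.2, -2.4]
opening: 0.253
finger_force: 8.5
```

Emit:
move_arm:
  plan:
    - {"x": 0,"y": 0,"z": 0,"yaw": 0,"fingers": 0.752}
    - {"x": 0,"y": 0,"z": 0,"yaw": 0,"fingers": 0.752}
    - {"x": 0,"y": 0,"z": 0,"yaw": 0,"fingers": 0.752}
    - {"x": 0,"y": 0,"z": 0,"yaw": 0,"fingers": 0.752}
    - {"x": 0,"y": 0,"z": 0,"yaw": 0,"fingers": 0.752}

```text
time: 9.55
eef_pos: [0.4653, 0.2545, 0.3115]
tcp_rot: [0.969, 0.248, -0.0, 0.0]
contact_force: [0.1, -0.3, -3.0]
opening: 0.252
finger_force: 8.7
```

```bash
python3 -c "
from h import *
tip();a,b=nuts()
m=(cv2.cvtColor(b,cv2.COLOR_RGB2HSV)); m=(m[:,:,0]>13)&(m[:,:,0]<22)&(m[:,:,1]>70)&(m[:,:,1]<150)&(m[:,:,2]>120)
n,l,s,c=cv2.connectedComponentsWithStats(m[40:200,160:360].astype(np.uint8));print([(st[:5],c0+[160,40]) for st,c0 in zip(s,c) if 60<st[4]<3000])
goal(.45,.247,.311,.5)"
```

```text
t 9.65 Fz -2.9384873402407763 pitch moment 0.023482098598234386 roll -0.016374752709843794 op 0.2502777469657758 ff 9.080160856246948
[(array([ 26,   0,  54,  27, 312], dtype=int32), array([210.9647,  51.3013])), (array([149,   0,  21,  14,  69], dtype=int32), array([320.1014,  46.029 ])), (array([ 21,  14,  40,  26, 290], dtype=int32), array([197.2483,  66.3483])), (array([  0,  32,  45,  66, 684], dtype=int32), array([173.8289, 103.7719])), (array([ 91,  49,  24,  22, 408], dtype=int32), array([262.3603,  99.201 ])), (array([ 88,  71,  23,  10, 156], dtype=int32), array([258.3269, 116.    ])), (array([101,  81,  17,  34, 273], dtype=int32), array([268.3626, 134.6227])), (array([  0,  95,  26,  48, 391], dtype=int32), array([170.3581, 159.7826])), (array([177, 111,  23,  34, 302], dtype=int32), array([348.6258, 167.7781])), (array([  0, 137,  41,  23, 330], dtype=int32), array([175.7364, 189.7879])), (array([166, 139,  31,  21, 216], dtype=int32), array([339.0741, 191.1204])), (array([182, 141,  18,  15,  75], dtype=int32), array([352.2667, 188.3067]))]
t 9.75 pos [0.4656 0.2547 0.3115] ang 0.501 q [ 0.3092 -0.0882  1.8355  0.      1.3939  1.3789] F [ 0.5283  0.3913 -3.4298] op 0.256 ff 8.8
shift [-0.0174 -0.0008  0.0005] norm 0.0174 yaw 0.001
```

```bash
python3 -c "
from h import *
w=cv2.imread('pics/cur.png')[:,400:]
h=cv2.cvtColor(w,cv2.COLOR_BGR2HSV)
for y in range(90,200,5):print(y,[ '%d,%d,%d'%tuple(h[y,x]) for x in range(180,231,7)])"
```

```text
90 ['18,30,111', '22,30,151', '20,31,164', '20,31,173', '21,29,178', '20,31,175', '20,32,173', '21,31,192']
95 ['21,32,152', '20,28,166', '21,33,180', '17,106,235', '16,109,224', '20,32,193', '20,32,189', '23,29,220']
100 ['20,31,165', '20,31,183', '22,30,198', '18,101,238', '18,103,235', '19,30,216', '21,21,236', '21,22,229']
105 ['20,31,180', '19,31,199', '21,28,216', '19,100,239', '18,105,234', '14,67,106', '23,17,241', '22,19,236']
110 ['20,32,193', '19,34,212', '23,27,221', '15,112,207', '15,111,188', '20,30,176', '25,11,244', '22,16,240']
115 ['21,18,238', '22,11,245', '21,32,161', '12,114,83', '13,109,103', '20,32,169', '23,9,245', '25,13,243']
120 ['22,16,241', '20,36,191', '15,107,200', '19,101,237', '15,111,175', '21,29,204', '25,6,246', '23,9,245']
125 ['25,12,243', '84,5,255', '13,121,189', '10,148,210', '9,148,201', '21,42,226', '90,4,254', '26,7,246']
130 ['10,141,197', '10,141,213', '11,137,225', '12,129,239', '14,123,244', '13,126,243', '11,139,226', '11,142,223']
135 ['10,141,202', '10,140,215', '11,138,224', '12,132,238', '14,124,244', '13,127,243', '11,137,230', '1
[... 712 characters left out ...]
]
170 ['10,140,187', '10,140,210', '11,138,221', '12,134,236', '13,131,242', '11,135,231', '11,138,221', '10,141,215']
175 ['11,139,187', '10,141,203', '11,139,220', '12,135,235', '12,130,241', '11,136,228', '11,138,221', '11,142,215']
180 ['11,128,100', '10,140,207', '11,139,220', '12,134,234', '13,133,239', '11,136,230', '11,138,221', '10,141,212']
185 ['10,126,99', '10,129,97', '11,140,228', '12,135,234', '12,133,238', '11,138,228', '11,139,222', '10,141,192']
190 ['11,140,226', '10,139,173', '10,138,157', '11,137,153', '10,141,194', '10,141,196', '11,142,213', '10,141,199']
195 ['11,140,217', '11,139,218', '10,140,175', '10,53,155', '10,140,169', '11,141,210', '10,141,203', '10,141,197']
```

The wrist image shows the pan's inside as plain copper, with walnuts visible in the bowl below, so the pan looks empty. I'll firm up the grip and carry it clear. Then I'll level it on the bare table between the bowl and the mat.

Emit:
move_arm:
  plan:
    - {"x": 0,"y": 0,"z": -0.005,"yaw": 0,"fingers": 0.763}
    - {"x": 0,"y": 0,"z": -0.025,"yaw": 0,"fingers": 0.763}
    - {"x": 0,"y": 0.02,"z": -0.05,"yaw": 0.05,"fingers": 0.763}
    - {"x": 0,"y": 0.05,"z": -0.06,"yaw": 0.12,"fingers": 0.763}
    - {"x": 0,"y": 0.09,"z": -0.06,"yaw": 0.2,"fingers": 0.763}

```text
time: 10.25
eef_pos: [0.5098, 0.1761, 0.375]
tcp_rot: [0.989, 0.15, 0.003, -0.0]
contact_force: [1.1, 1.3, -3.1]
opening: 0.248
finger_force: 22.2
```

```bash
python3 - <<'E'
from h import *
tip();goal(.645,-.05,.36,0)
print("spice",cast("top",[(234,130),(234,142)],.04),"pin ends",cast("top",[(290,132),(373,131)],.04)[:,:2])
E
```

```text
t 10.35 Fz -3.4981083330644904 pitch moment 0.09493013028430963 roll -0.4179794502403377 op 0.2470855363980958 ff 22.0303612947464
t 10.35 pos [0.5111 0.172  0.3723] ang 0.295 q [ 0.1382 -0.0914  1.731  -0.0038  1.4995  1.4138] F [-0.6277  0.7138 -4.0422] op 0.247 ff 22.0
shift [0.0634 0.2513 0.0134] norm 0.2596 yaw 0.295
spice [[0.7588 0.0483 0.04  ]
 [0.7194 0.0483 0.04  ]] pin ends [[ 0.7509 -0.1281]
 [ 0.7524 -0.3909]]
```

Emit:
move_arm:
  plan:
    - {"x": 0.01,"y": 0.04,"z": 0,"yaw": 0.06,"fingers": 0.765}
    - {"x": 0.02,"y": 0.08,"z": 0,"yaw": 0.12,"fingers": 0.765}
    - {"x": 0.03,"y": 0.12,"z": 0.005,"yaw": 0.18,"fingers": 0.765}
    - {"x": 0.04,"y": 0.16,"z": 0.01,"yaw": 0.24,"fingers": 0.765}
    - {"x": 0.05,"y": 0.2,"z": 0.013,"yaw": 0.295,"fingers": 0.765}

```text
time: 10.85
eef_pos: [0.6165, -0.0015, 0.3579]
tcp_rot: [1.0, 0.002, -0.0, -0.0]
contact_force: [0.6, 0.0, -2.5]
opening: 0.241
finger_force: 23.4
```

Emit:
move_arm:
  plan:
    - {"x": 0,"y": 0.02,"z": 0,"yaw": 0,"fingers": 0.765}
    - {"x": 0,"y": 0.03,"z": 0,"yaw": 0,"fingers": 0.765}
    - {"x": 0,"y": 0.035,"z": 0,"yaw": 0,"fingers": 0.765}
    - {"x": 0,"y": 0.035,"z": 0,"yaw": 0,"fingers": 0.765}
    - {"x": 0,"y": 0.035,"z": 0,"yaw": 0,"fingers": 0.765}

```text
time: 11.35
eef_pos: [0.616, -0.0342, 0.3588]
tcp_rot: [1.0, 0.004, 0.0, -0.0]
contact_force: [0.0, 0.4, -2.1]
opening: 0.241
finger_force: 21.8
```

```bash
python3 - <<'E'
from h import *
tip();goal(.645,-.055,.25,0)
t=ctrl.read_camera("top")
a,b=nuts()
cv2.imwrite("pics/v.png",np.vstack([np.hstack([cv2.resize(a[110:310,130:330],(300,300),interpolation=2),cv2.resize(b,(400,300))]),np.hstack([cv2.resize(t[140:290,100:300],(400,300)),cv2.resize(a[215:285,175:255],(300,300))])])[:,:,::-1])
E
```

```text
t 11.45 Fz -3.272841140111062 pitch moment -0.047260912788466974 roll 0.017022853096779363 op 0.24178271278824082 ff 21.46884262561798
t 11.45 pos [ 0.6159 -0.0342  0.3587] ang 0.008 q [-0.2199  0.0913  1.5722  0.0003  1.4781  1.3432] F [ 0.3447 -0.0651 -3.1183] op 0.242 ff 21.5
shift [0.0289 0.021  0.1087] norm 0.1144 yaw 0.008
```

View pics/v.png

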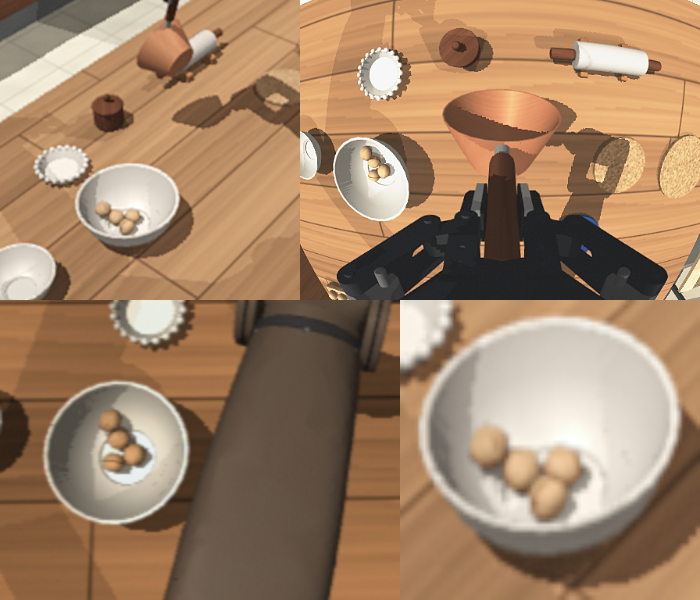

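All four walnuts are in the bowl in both views, at about (110–135, 420–460) in the top crop, and the pan is empty. From here I'll work by measurement only. First I need the low lip of the hanging pan.

```bash
cat >> h.py <<'E'
def copper(img,lo=60):
    h=cv2.cvtColor(img,cv2.COLOR_RGB2HSV);m=(h[:,:,0]<=12)&(h[:,:,1]>120)&(h[:,:,2]>lo)
    m=cv2.morphologyEx(m.astype(np.uint8),cv2.MORPH_OPEN,np.ones((3,3)))
    n,l,s,c=cv2.connectedComponentsWithStats(m);return l,s,c
def castplane(cam,px,p0,n):
    m=ctrl.camera_model(cam);o=m["cam_to_world"][:3,3];q=cast(cam,px,0.);d=q-o
    return o+d*(((p0-o)@n)/(d@n))[:,None]
E
python3 - <<'E'
from h import *
s=ctrl.get_state();a=ctrl.read_camera("side")
l,st,c=copper(a)
for i in np.argsort(-st[1:,4])[:5]+1:print(st[i],c[i])
M=R.from_quat(s["tcp_rot"]).as_matrix();g=s["eef_pos"]+M[:,2]*-.019
print("grasp px",project("side",g),project("side",g-[0,0,.2]))
i=min([k for k in range(1,len(st)) if st[k,4]>150],key=lambda k:np.linalg.norm(c[k]-project("side",g-[0,0,.15])[0]))
ys,xs=np.where(l==i);P=castplane("side",np.c_[xs,ys],g,M[:,1])-g
f=P@M[:,0];z=P[:,2];k=np.argmin(z);print("lowest fwd,z",f[k],z[k],"range fwd",f.min(),f.max(),"top",z.max())
hull=cv2.convexHull(np.c_[f,z].astype(np.float32)*1000)[:,0];print(cv2.approxPolyDP(hull[:,None],5,True)[:,0])
E
```

```text
[    0     0   236   193 29953] [95.4431 70.2544]
[222 122  36  40 938] [240.0554 143.4851]
[191 173  21  25 323] [200.031  183.2879]
[246  94   6  10  41] [248.0732  97.9512]
[509 195   3  10  27] [510.1111 199.8889]
grasp px [[243.5145 104.7524]] [[245.4098 156.4786]]
lowest fwd,z 0.04897074469237187 -0.2411668015007249 range fwd -0.05219348730785053 0.10945534935065439 top -0.058605854382274614
[[ 109.4553 -233.2589]
 [ 106.6185 -197.7621]
 [  40.8912  -98.1169]
 [  -3.6805  -61.8405]
 [ -16.2667  -60.7865]
 [ -48.2127 -112.9671]
 [ -51.8991 -138.9139]
 [  -2.0525 -218.1621]
 [  48.9707 -241.1668]]
```

Emit:
move_arm:
  plan:
    - {"x": 0.01,"y": 0.01,"z": 0.02,"yaw": 0.008,"fingers": 0.765}
    - {"x": 0.02,"y": 0.02,"z": 0.06,"yaw": 0.008,"fingers": 0.765}
    - {"x": 0.029,"y": 0.021,"z": 0.1,"yaw": 0.008,"fingers": 0.765}
    - {"x": 0.032,"y": 0.021,"z": 0.13,"yaw": 0.008,"fingers": 0.765}
    - {"x": 0.032,"y": 0.021,"z": 0.145,"yaw": 0.008,"fingers": 0.765}

```text
time: 12.15
eef_pos: [0.6467, -0.0558, 0.2088]
tcp_rot: [1.0, -0.001, -0.003, -0.001]
contact_force: [-0.4, -0.1, -3.0]
opening: 0.24
finger_force: 22.3
```

Emit:
move_arm:
  plan:
    - {"x": 0,"y": 0,"z": 0.01,"yaw": 0,"fingers": 0.765}
    - {"x": -0.005,"y": 0,"z": 0.018,"yaw": 0,"fingers": 0.765}
    - {"x": -0.015,"y": 0,"z": 0.023,"yaw": 0,"fingers": 0.765}
    - {"x": -0.025,"y": 0,"z": 0.028,"yaw": 0,"fingers": 0.765}
    - {"x": -0.036,"y": 0,"z": 0.032,"yaw": 0,"fingers": 0.765}

```text
time: 12.65
eef_pos: [0.6134, -0.0566, 0.1853]
tcp_rot: [1.0, -0.001, 0.003, 0.001]
contact_force: [-1.8, -0.5, 8.8]
opening: 0.241
finger_force: 21.7
```

```bash
python3 -c "
from h import *
tip();goal(.613,-.055,.182,0)"
```

```text
t 12.75 Fz 3.5816403459545816 pitch moment 0.03568777158064286 roll 0.02218534062838429 op 0.23949389036175395 ff 21.106905341148376
t 12.75 pos [ 0.6127 -0.0566  0.1853] ang -0.002 q [-0.2567  0.1941  1.7739 -0.0001  1.1673  1.3162] F [0.3015 1.0248 2.8796] op 0.239 ff 21.1
shift [ 0.0003 -0.0016  0.0033] norm 0.0036 yaw -0.002
```

The wall is on the table. Now I'll roll the pan upright about its foot edge.

Emit:
move_arm:
  plan:
    - {"x": -0.012,"y": 0,"z": 0.0,"yaw": 0,"fingers": 0.765}
    - {"x": -0.025,"y": 0,"z": 0.002,"yaw": 0,"fingers": 0.765}
    - {"x": -0.042,"y": 0,"z": 0.006,"yaw": 0,"fingers": 0.765}
    - {"x": -0.059,"y": 0,"z": 0.013,"yaw": 0,"fingers": 0.765}
    - {"x": -0.074,"y": 0,"z": 0.02,"yaw": 0,"fingers": 0.765}

```text
time: 13.25
eef_pos: [0.5371, -0.0561, 0.162]
tcp_rot: [1.0, -0.001, 0.001, 0.0]
contact_force: [-0.1, -0.5, -0.7]
opening: 0.242
finger_force: 17.5
```

```bash
python3 -c "
from h import *
tip();goal(.523,-.055,.152,0)
s=ctrl.get_state();a=ctrl.read_camera('side');l,st,c=copper(a)
for i in range(1,len(st)):
  if st[i,4]>200:print(st[i],c[i])"
```

```text
t 13.35 Fz 4.108702880853976 pitch moment -0.47044043053889545 roll -0.05207303401304923 op 0.2376224223796278 ff 17.61408805847168
t 13.35 pos [ 0.5354 -0.0557  0.161 ] ang -0.002 q [-0.2919  0.058   1.972  -0.0009  1.1152  1.2813] F [-2.4781 -0.3585  3.4709] op 0.238 ff 17.6
shift [-0.0124 -0.0007  0.0091] norm 0.0154 yaw -0.002
[    0     0   237   193 30600] [98.2098 69.6355]
[230 165  35  32 652] [249.5644 181.7515]
[191 173  21  25 326] [200.0767 183.2055]
```

```bash
cat >> h.py <<'E'
def pose():
    s=ctrl.get_state();a=ctrl.read_camera("side");l,st,c=copper(a)
    M=R.from_quat(s["tcp_rot"]).as_matrix();g=s["eef_pos"]-M[:,2]*.019
    ks=[k for k in range(1,len(st)) if 300<st[k,4]<3000]
    k=min(ks,key=lambda k:np.linalg.norm(c[k]-project("side",g+M[:,0]*.09-[0,0,.1])[0]))
    ys,xs=np.where(l==k);(u,v),(w,h),an=cv2.minAreaRect(np.c_[xs,ys].astype(np.float32))
    P=castplane("side",np.array([[u,v]]),g,M[:,1])[0]-g;f,d=P@M[:,0],-P[2]
    print("px",u,v,w,h,"centre fwd,down",f,d,"dist",np.hypot(f,d),"tip deg",np.degrees(np.arctan2(d,f))-10)
E
python3 -c "
from h import *
pose();tip()"
```

```text
px 249.04620361328125 182.83078002929688 23.318527221679688 33.241302490234375 centre fwd,down 0.08534956664756702 0.1353489499436298 dist 0.1600121457195381 tip deg 47.764917728901516
t 13.55 Fz 5.77613647903877 pitch moment -0.5081972466439822 roll 0.07525253735365664 op 0.24052279499194246 ff 17.77626872062683
```

The tip is about 48° as planned, and the contact is light. I'll continue along the arc.

Emit:
move_arm:
  plan:
    - {"x": -0.01,"y": 0,"z": 0.003,"yaw": 0,"fingers": 0.765}
    - {"x": -0.021,"y": 0,"z": 0.01,"yaw": 0,"fingers": 0.765}
    - {"x": -0.032,"y": 0,"z": 0.018,"yaw": 0,"fingers": 0.765}
    - {"x": -0.043,"y": 0,"z": 0.028,"yaw": 0,"fingers": 0.765}
    - {"x": -0.055,"y": 0,"z": 0.041,"yaw": 0,"fingers": 0.765}

```text
time: 14.05
eef_pos: [0.4831, -0.056, 0.1199]
tcp_rot: [1.0, -0.001, 0.0, 0.0]
contact_force: [0.5, -0.3, -1.4]
opening: 0.237
finger_force: 12.7
```

```bash
python3 -c "
from h import *
pose();tip();goal(.437,-.055,.045,0)"
```

```text
px 254.29196166992188 184.30291748046875 30.329696655273438 36.566505432128906 centre fwd,down 0.11461749202865315 0.08763014505988823 dist 0.14427824438270456 tip deg 27.399512720761443
t 14.2 Fz 0.5084999112652495 pitch moment -0.2816882866948697 roll -0.04100851106775812 op 0.23858888975180462 ff 11.907142549753189
t 14.2 pos [ 0.4818 -0.0555  0.119 ] ang -0.002 q [-0.3243 -0.0072  2.1243 -0.0001  1.0281  1.2487] F [-1.8069  0.2639  1.3516] op 0.239 ff 11.9
shift [-0.0446 -0.0004  0.0741] norm 0.0865 yaw -0.002
```

Emit:
move_arm:
  plan:
    - {"x": -0.01,"y": 0,"z": 0.01,"yaw": 0,"fingers": 0.767}
    - {"x": -0.019,"y": 0,"z": 0.022,"yaw": 0,"fingers": 0.767}
    - {"x": -0.027,"y": 0,"z": 0.035,"yaw": 0,"fingers": 0.767}
    - {"x": -0.034,"y": 0,"z": 0.048,"yaw": 0,"fingers": 0.767}
    - {"x": -0.039,"y": 0,"z": 0.06,"yaw": 0,"fingers": 0.767}

```text
time: 14.7
eef_pos: [0.4429, -0.0557, 0.0589]
tcp_rot: [1.0, -0.001, -0.001, -0.0]
contact_force: [-1.7, 0.3, 3.1]
opening: 0.235
finger_force: 3.1
```

```bash
python3 -c "
from h import *
pose();tip();goal(.437,-.055,.045,0)"
```

```text
px 256.70001220703125 185.09999084472656 35.329872131347656 35.329872131347656 centre fwd,down 0.14351080233058755 0.02440624081480637 dist 0.14557133981755918 tip deg -0.3483055304875844
t 14.85 Fz 1.8040282083009491 pitch moment -0.3039240673128348 roll -0.028697332512848273 op 0.23207335997422368 ff 1.9468757696449757
t 14.85 pos [ 0.443  -0.0556  0.0592] ang -0.002 q [-0.3526  0.0057  2.2423 -0.0002  0.8971  1.2204] F [-1.825  -0.0911  2.3152] op 0.232 ff 1.9
shift [-0.006  -0.0005  0.0142] norm 0.0154 yaw -0.002
```

Emit:
move_arm:
  plan:
    - {"x": -0.003,"y": 0,"z": 0.008,"yaw": 0,"fingers": 0.765}
    - {"x": -0.004,"y": 0,"z": 0.014,"yaw": 0,"fingers": 0.76}
    - {"x": -0.004,"y": 0,"z": 0.016,"yaw": 0,"fingers": 0.72}
    - {"x": -0.004,"y": 0,"z": 0.016,"yaw": 0,"fingers": 0.5}
    - {"x": -0.004,"y": 0,"z": 0.016,"yaw": 0,"fingers": 0.4}

```text
time: 15.35
eef_pos: [0.4408, -0.056, 0.0445]
tcp_rot: [1.0, -0.001, 0.001, 0.0]
contact_force: [-0.1, 0.2, -0.1]
opening: 0.593
finger_force: 0.0
```

```bash
python3 - <<'E'
from h import *
pose();tip();goal(.437,-.055,.043,0)
# handle in the wrist image: wooden grip pixels
s=ctrl.get_state();b=ctrl.read_camera("wrist");h=cv2.cvtColor(b,cv2.COLOR_RGB2HSV)
for y in range(100,330,20):
    r=h[y,200:320];k=np.where((r[:,0]<=12)&(r[:,1]>110)&(r[:,2]>40))[0]+200
    print(y,(k.min(),k.max(),len(k)) if len(k) else None)
t=ctrl.read_camera("top");l,st,c=copper(t)
for i in range(1,len(st)):
  if 300<st[i,4]<4000:print("top",st[i],c[i],cast("top",c[i],.05)[0])
E
```

```text
px 257.0076904296875 186.93849182128906 37.45848846435547 33.3653450012207 centre fwd,down 0.14455882249018218 0.018189769362032038 dist 0.14569873324498028 tip deg -2.8281908178921205
t 15.5 Fz -0.05971871280661466 pitch moment 0.0026936457010559864 roll -0.011962825589129408 op 0.5974305848676973 ff 0.0
t 15.5 pos [ 0.4408 -0.056   0.0447] ang -0.002 q [-0.3555  0.0272  2.2545  0.0001  0.8589  1.2173] F [-0.5475  0.0769 -0.1731] op 0.597 ff 0.0
shift [-0.0038 -0.001   0.0017] norm 0.0042 yaw -0.002
100 (np.int64(200), np.int64(317), 118)
120 (np.int64(296), np.int64(306), 3)
140 None
160 (np.int64(230), np.int64(288), 54)
180 (np.int64(230), np.int64(279), 50)
200 (np.int64(231), np.int64(300), 50)
220 (np.int64(232), np.int64(278), 47)
240 (np.int64(233), np.int64(278), 46)
260 (np.int64(235), np.int64(278), 36)
280 (np.int64(236), np.int64(304), 46)
300 (np.int64(238), np.int64(275), 38)
320 (np.int64(237), np.int64(276), 39)
top [221 117  26  24 450] [233.1711 128.3844] [0.7605 0.0504 0.05  ]
top [ 245  161   47   46 1610] [269.0553 182.9863] [ 0.5856 -0.0589  0.05  ]
```

The pan stands upright on the table near (0.58, -0.06). I'll regrip it firmly.

Emit:
move_arm:
  plan:
    - {"x": 0,"y": 0,"z": 0,"yaw": 0,"fingers": 1}
    - {"x": 0,"y": 0,"z": 0,"yaw": 0,"fingers": 1}
    - {"x": 0,"y": 0,"z": 0,"yaw": 0,"fingers": 1}
    - {"x": 0,"y": 0,"z": 0,"yaw": 0,"fingers": 1}
    - {"x": 0,"y": 0,"z": 0,"yaw": 0,"fingers": 1}
  force: 120

```text
time: 16.1
eef_pos: [0.4402, -0.0557, 0.0444]
tcp_rot: [1.0, -0.001, -0.0, -0.0]
contact_force: [-0.5, 1.4, 1.9]
opening: 0.221
finger_force: 117.2
```

```bash
python3 - <<'E'
from h import *
t=ctrl.read_camera("top");l,st,c=copper(t)
for i in range(1,len(st)):
  if 800<st[i,4]<4000:
    x,y,w,h=st[i,:4];p=np.array([(x-.5+w/2,y-.5),(x-.5+w/2,y-.5+h),(x-.5,y-.5+h/2),(x-.5+w,y-.5+h/2)])
    P=cast("top",p,.072)[:,:2];print(P.mean(0),np.linalg.norm(P[0]-P[1]),np.linalg.norm(P[2]-P[3]))
h=cv2.cvtColor(t,cv2.COLOR_RGB2HSV)
goal(.441-.0835,-.056-.2766,.12,0)
E
```

```text
[ 0.5799 -0.0577] 0.14017117463095657 0.13450425573723204
t 16.15 pos [ 0.4402 -0.0557  0.0444] ang -0.002 q [-0.3554  0.0272  2.2552  0.0001  0.8596  1.2171] F [-1.2066  0.41    2.5653] op 0.22 ff 117.2
shift [-0.0822  0.277  -0.0756] norm 0.2987 yaw -0.002
```

Emit:
move_arm:
  plan:
    - {"x": 0,"y": 0,"z": -0.01,"yaw": 0,"fingers": 1}
    - {"x": 0,"y": 0,"z": -0.025,"yaw": 0,"fingers": 1}
    - {"x": 0,"y": 0.015,"z": -0.04,"yaw": 0,"fingers": 1}
    - {"x": -0.005,"y": 0.04,"z": -0.05,"yaw": 0,"fingers": 1}
    - {"x": -0.015,"y": 0.075,"z": -0.05,"yaw": 0,"fingers": 1}

```text
time: 16.65
eef_pos: [0.4258, -0.1313, 0.096]
tcp_rot: [1.0, 0.0, 0.001, 0.001]
contact_force: [0.4, -0.3, -1.9]
opening: 0.219
finger_force: 117.6
```

Emit:
move_arm:
  plan:
    - {"x": -0.013,"y": 0.04,"z": 0,"yaw": 0,"fingers": 1}
    - {"x": -0.026,"y": 0.08,"z": 0,"yaw": 0,"fingers": 1}
    - {"x": -0.042,"y": 0.12,"z": 0,"yaw": 0,"fingers": 1}
    - {"x": -0.055,"y": 0.16,"z": 0,"yaw": 0,"fingers": 1}
    - {"x": -0.064,"y": 0.187,"z": 0,"yaw": 0,"fingers": 1}

```text
time: 17.15
eef_pos: [0.3592, -0.3199, 0.0944]
tcp_rot: [1.0, -0.002, -0.001, 0.0]
contact_force: [0.4, -0.2, -3.3]
opening: 0.216
finger_force: 117.6
```

Emit:
move_arm:
  plan:
    - {"x": -0.003,"y": 0.01,"z": 0,"yaw": 0,"fingers": 1}
    - {"x": -0.003,"y": 0.014,"z": 0,"yaw": 0,"fingers": 1}
    - {"x": -0.003,"y": 0.014,"z": 0,"yaw": 0,"fingers": 1}

```text
time: 17.45
eef_pos: [0.3576, -0.3311, 0.094]
tcp_rot: [1.0, -0.001, -0.0, -0.001]
contact_force: [0.4, 0.4, -2.8]
opening: 0.221
finger_force: 117.6
```

```bash
python3 - <<'E'
from h import *
goal(.3577,-.3317,.054,0);pose();tip()
t=ctrl.read_camera("top");l,st,c=copper(t)
for i in range(1,len(st)):
  if 800<st[i,4]<4000:
    x,y,w,h=st[i,:4];p=np.array([(x-.5+w/2,y-.5),(x-.5+w/2,y-.5+h),(x-.5,y-.5+h/2),(x-.5+w,y-.5+h/2)])
    P=cast("top",p,.122)[:,:2];print(P.mean(0),np.linalg.norm(P[0]-P[1]),np.linalg.norm(P[2]-P[3]))
E
```

```text
t 17.45 pos [ 0.3576 -0.3311  0.094 ] ang -0.002 q [-0.9555  0.0358  2.1338  0.0001  0.9733  0.6173] F [ 0.3681  0.4269 -2.7911] op 0.221 ff 117.6
shift [0.0001 0.0007 0.04  ] norm 0.04 yaw -0.002
px 317.5 150.0 30.0 27.0 centre fwd,down 0.157033441791827 0.028399367831876923 dist 0.1595807818449244 tip deg 0.25109375721178395
t 17.6 Fz -3.3519195262491177 pitch moment -0.37833326890357044 roll -0.004511522106993706 op 0.22237735524394792 ff 117.61452555656433
[ 0.4969 -0.3273] 0.13996218934563726 0.14193574796147557
```

The pan is over the mat, 6 mm off centre against a 35 mm margin. I'll lower it slowly.

Emit:
move_arm:
  plan:
    - {"x": 0,"y": 0.004,"z": 0.012,"yaw": 0,"fingers": 1}
    - {"x": 0,"y": 0.005,"z": 0.022,"yaw": 0,"fingers": 1}
    - {"x": 0,"y": 0.005,"z": 0.029,"yaw": 0,"fingers": 1}
    - {"x": 0,"y": 0.005,"z": 0.034,"yaw": 0,"fingers": 1}
    - {"x": 0,"y": 0.005,"z": 0.037,"yaw": 0,"fingers": 1}

```text
time: 18.15
eef_pos: [0.3575, -0.3364, 0.0565]
tcp_rot: [1.0, -0.001, -0.0, -0.001]
contact_force: [-0.9, 0.1, -0.1]
opening: 0.218
finger_force: 117.8
```

Emit:
move_arm:
  plan:
    - {"x": 0,"y": 0,"z": 0.001,"yaw": 0,"fingers": 1}
    - {"x": 0,"y": 0,"z": 0.002,"yaw": 0,"fingers": 1}

```text
time: 18.35
eef_pos: [0.358, -0.337, 0.0557]
tcp_rot: [1.0, -0.001, 0.0, 0.0]
contact_force: [-1.0, 0.5, -0.3]
opening: 0.22
finger_force: 117.8
```

```bash
python3 - <<'E'
from h import *
tip();goal(.3577,-.3317,.054,0)
E
```

```text
t 18.45 Fz -1.174310730022176 pitch moment -0.11707568684231655 roll 0.13200236865163206 op 0.22155293592842593 ff 117.80142188072205
t 18.45 pos [ 0.3581 -0.3369  0.0557] ang -0.002 q [-0.9619  0.1095  2.1404  0.0004  0.8907  0.6106] F [-0.5989  0.8056 -0.9521] op 0.222 ff 117.8
shift [-0.0004 -0.0052  0.0017] norm 0.0055 yaw -0.002
```

Emit:
move_arm:
  plan:
    - {"x": 0,"y": 0,"z": 0.001,"yaw": 0,"fingers": 1}
    - {"x": 0,"y": 0,"z": 0.0015,"yaw": 0,"fingers": 0.78}
    - {"x": 0,"y": 0,"z": 0.0015,"yaw": 0,"fingers": 0.765}
    - {"x": 0,"y": 0,"z": 0.0015,"yaw": 0,"fingers": 0.755}
    - {"x": 0,"y": 0,"z": 0.0015,"yaw": 0,"fingers": 0.745}

```text
time: 18.95
eef_pos: [0.358, -0.3372, 0.0542]
tcp_rot: [1.0, -0.001, 0.0, 0.001]
contact_force: [-0.6, -0.2, 2.0]
opening: 0.253
finger_force: 4.5
```

Emit:
move_arm:
  plan:
    - {"x": 0,"y": 0,"z": 0,"yaw": 0,"fingers": 0.7}
    - {"x": 0,"y": 0,"z": 0,"yaw": 0,"fingers": 0.5}
    - {"x": 0,"y": 0,"z": 0,"yaw": 0,"fingers": 0.2}
    - {"x": 0,"y": 0,"z": 0,"yaw": 0,"fingers": 0.2}
    - {"x": 0,"y": 0,"z": -0.01,"yaw": 0,"fingers": 0.2}

```text
time: 19.45
eef_pos: [0.357, -0.3356, 0.0628]
tcp_rot: [1.0, -0.001, -0.001, -0.001]
contact_force: [-0.2, -0.3, 1.3]
opening: 0.803
finger_force: 0.0
```

Emit:
move_arm:
  plan:
    - {"x": 0,"y": 0,"z": -0.03,"yaw": 0,"fingers": 0.2}
    - {"x": 0,"y": 0,"z": -0.07,"yaw": 0,"fingers": 0.2}
    - {"x": 0,"y": 0,"z": -0.12,"yaw": 0,"fingers": 0.2}
    - {"x": 0,"y": 0,"z": -0.15,"yaw": 0,"fingers": 0.2}
    - {"x": 0,"y": 0,"z": -0.15,"yaw": 0,"fingers": 0.2}

```text
time: 19.95
eef_pos: [0.3598, -0.3394, 0.221]
tcp_rot: [1.0, -0.001, 0.004, 0.005]
contact_force: [0.1, -0.6, 0.5]
opening: 0.802
finger_force: 0.0
```

```bash
python3 - <<'E'
from h import *
goal(.3577,-.3317,.2,0)
t=ctrl.read_camera("top");l,st,c=copper(t)
for i in range(1,len(st)):
  if 800<st[i,4]<4000:
    x,y,w,h=st[i,:4];p=np.array([(x-.5+w/2,y-.5),(x-.5+w/2,y-.5+h),(x-.5,y-.5+h/2),(x-.5+w,y-.5+h/2)])
    P=cast("top",p,.082)[:,:2];print("pan",st[i],P.mean(0),np.linalg.norm(P[0]-P[1]),np.linalg.norm(P[2]-P[3]))
h=cv2.cvtColor(t,cv2.COLOR_RGB2HSV);w=(h[:,:,1]<60)&(h[:,:,2]>60)
print("bowl",circ("top",blob(w,(159,216)),.085))
m=((h[:,:,1]>70)&(h[:,:,2]>90))[195:235,140:180].astype(np.uint8);print("walnut px in bowl",m.sum())
a0=cv2.imread("pics/top0.png")[:,:,::-1].astype(int);d=np.abs(a0-t).max(2)>40
for n,(x,y,X,Y) in dict(dish=(155,125,195,165),pot=(220,115,247,146),pin=(288,118,375,150)).items():print(n,"changed px",d[y:Y,x:X].sum())
# side: fit ellipse of the rim, check against an upright rim
b=ctrl.read_camera("side");l,st,c=copper(b)
print([ (st[i],c[i]) for i in range(1,len(st)) if 300<st[i,4]<3000])
th=np.linspace(0,6.28,60);C=P.mean(0)
for r,z in((.07,.082),(.04,.01)):
    q=project("side",np.c_[C[0]+r*np.cos(th),C[1]+r*np.sin(th),0*th+z]);print(q.min(0),q.max(0))
E
```

```text
t 19.95 pos [ 0.3598 -0.3394  0.221 ] ang -0.002 q [-0.9617 -0.1177  2.0277  0.0002  1.2187  0.6108] F [ 0.1099 -0.5878  0.5146] op 0.802 ff 0.0
shift [-0.0023 -0.0079  0.0209] norm 0.0225 yaw -0.002
pan [ 343  186   46   47 1737] [ 0.4992 -0.3393] 0.13919039899492533 0.13545095232611773
bowl [0.4857 0.2669 0.2108]
walnut px in bowl 297
dish changed px 8
pot changed px 0
pin changed px 0
[(array([305, 142,  28,  31, 691], dtype=int32), array([318.9508, 155.4863])), (array([191, 173,  21,  25, 379], dtype=int32), array([201.0871, 183.9631]))]
[303.452  140.6569] [340.7283 162.1273]
[310.3843 160.2301] [331.1639 172.6814]
```

```bash
python3 -c "
from plant import ctrl
print(ctrl.sign_off())"
```

```text
the job is handed in; nothing more can be done
None
```

I handed in the job at about 20 s: all four walnuts are in the white mixing bowl, and the empty pan stands upright on the cork mat about 6 mm off centre, its whole base on the cork. The bowl, rolling pin, spice pot and dish have not moved in the top view.

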